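# Load a bearing carrier and latch it in the slide station

### The job

Take one bearing out of the grey tray and lay it flat in the round recess of the carrier. Then push the carrier along its channel, all the way in against the end stop, until the spring catch clicks into its side notch, with the bearing still lying in the recess. Leave the other two bearings in the tray, and do not disturb the micrometer or the stray bearings lying on the bench.

Things in the scene. Friction and masses are not known exactly. Their poses are not given: they have to be found in the camera images.
- tray: Grey open-topped tray, fixed to the bench, 130 (x) x 170 (y) x 32 mm high, walls and floor 4 mm thick. Origin: centre of its underside, on the bench; x and y along its sides. Three bearings lie flat in it in a row along its y, so close together that a gripper should close along the tray's x.
- bearing_1: Steel ball bearing, ring 29 mm across and 10 mm high with an open bore, 28 g, one of three alike in the tray; any one may be used. Origin: centre of its underside; z up. At the start it lies flat in the tray, underside 4 mm above the bench.
- bearing_2: Second of the three like bearings in the tray (as bearing_1).
- bearing_3: Third of the three like bearings in the tray (as bearing_1).
- slide_station: Steel station, fixed: dark bed 8 mm thick, 245 mm long (x -156 to +89), 124 wide, with a straight 84 mm wide channel along x. Origin: on the bench under the middle of the lipped channel; +x = push direction. Lipped walls from x -60 (mouth) to the end stop's face at +60 (38 mm high); before the mouth, x -150 to -60, only low guides, tops 17 mm above the bench.
- channel_mouth (a point): Middle of the mouth of the lipped channel, at x = -60 of slide_station, 20 mm above the bench; axes as slide_station. Lips lie over the carrier's side edges from here on, so it cannot be lifted out or put in from above: tops 26.5 mm above the bench, 72 mm free between them.
- carrier: Loose aluminium carrier, about 0.4 kg, on the bed (8 mm above the bench), front 30 to 50 mm inside the mouth at the start. Plate 120 (x) x 81 x 12 mm, a notch from x -10 to +19 in each long side. Origin: centre of its underside; axes as slide_station. Home: origin at x = 0 in slide_station, front on the end stop, rear level with the mouth (70 to 90 mm of travel).
- push_face (a point): Middle of the rear face (looks to the carrier's -x) of the carrier's upright push plate, 60 mm behind the carrier's origin, 37 mm above the bench. The plate is 60 mm wide, 8 mm thick, and stands from 20 to 54 mm above the bench. Sliding takes about 3 N, passing the catch 10 to 15 N.
- recess (a point): Centre of the floor of the round recess in the carrier, 18 mm behind the carrier's origin, 20 mm above the bench. 38 mm across, 3 mm deep; the deck round it is 23 mm above the bench: keep the fingertips above that, the bearing gripped by its upper half. At the start it lies before the mouth, free from above; close the gripper along the carrier's y there.
- catch (a joint): Hinge (rad) of the spring catch in the channel wall on the +y side: a steel arm with a sloped tooth, 10 to 17 mm past the station's origin, reaching 6 mm into the channel. 0 = sprung in (at rest, and once clicked into the notch); about 0.04 to 0.1 while the carrier's side pushes it out. It snaps in about 2 mm before the end stop and then keeps the carrier from sliding back.
- micrometer: Hand micrometer with green bow, 61 x 130 x 16 mm, lying on the right of the bench; a bystander. Origin: centre of its underside.
- stray_bearing: A single bearing, 29 mm across, 10 mm high, lying on the bench beyond the tray, outside it, the nearest to the robot of three such; a bystander, not to be used. Origin: centre of its underside.
Things that resemble listed ones, but are neither listed nor needed, are in the scene too. Of the things like the carrier, leave any that is orange; of the rest the smaller one is meant.

How it is judged:
On the way, in this order (a step that is already met when the one before it is completed fails the run):
1. one bearing lies flat in the recess, let go, while the carrier has not yet reached the catch; the other two are in the tray (((horizontal distance between bearing_1 and recess below 0.007 m and z of bearing_1 in the frame of recess between -0.002 and 0.002 m and angle between the z axis of bearing_1 and the z axis of recess, either way round below 0.07 rad and contact force between bearing_1 and the fingers below 0.05 N and x of bearing_2 in the frame of tray between -0.061 and 0.061 m and y of bearing_2 in the frame of tray between -0.081 and 0.081 m and height (world z) of each of bearing_2, bearing_3 below 0.012 m and x of bearing_3 in the frame of tray between -0.061 and 0.061 m and y of bearing_3 in the frame of tray between -0.081 and 0.081 m) or (horizontal distance between bearing_2 and recess below 0.007 m and z of bearing_2 in the frame of recess between -0.002 and 0.002 m and angle between the z axis of bearing_2 and the z axis of recess, either way round below 0.07 rad and contact force between bearing_2 and the fingers below 0.05 N and x of bearing_1 in the frame of tray between -0.061 and 0.061 m and y of bearing_1 in the frame of tray between -0.081 and 0.081 m and height (world z) of each of bearing_1, bearing_3 below 0.012 m and x of bearing_3 in the frame of tray between -0.061 and 0.061 m and y of bearing_3 in the frame of tray between -0.081 and 0.081 m) or (horizontal distance between bearing_3 and recess below 0.007 m and z of bearing_3 in the frame of recess between -0.002 and 0.002 m and angle between the z axis of bearing_3 and the z axis of recess, either way round below 0.07 rad and contact force between bearing_3 and the fingers below 0.05 N and x of bearing_1 in the frame of tray between -0.061 and 0.061 m and y of bearing_1 in the frame of tray between -0.081 and 0.081 m and height (world z) of each of bearing_1, bearing_2 below 0.012 m and x of bearing_2 in the frame of tray between -0.061 and 0.061 m and y of bearing_2 in the frame of tray between -0.081 and 0.081 m)) and x of carrier in the frame of slide_station below -0.05 m and value of joint catch below 0.03 rad), for 0.2 s.
2. the carrier, loaded, is pushing the catch aside (((horizontal distance between bearing_1 and recess below 0.007 m and z of bearing_1 in the frame of recess between -0.002 and 0.002 m and angle between the z axis of bearing_1 and the z axis of recess, either way round below 0.07 rad and x of bearing_2 in the frame of tray between -0.061 and 0.061 m and y of bearing_2 in the frame of tray between -0.081 and 0.081 m and height (world z) of each of bearing_2, bearing_3 below 0.012 m and x of bearing_3 in the frame of tray between -0.061 and 0.061 m and y of bearing_3 in the frame of tray between -0.081 and 0.081 m) or (horizontal distance between bearing_2 and recess below 0.007 m and z of bearing_2 in the frame of recess between -0.002 and 0.002 m and angle between the z axis of bearing_2 and the z axis of recess, either way round below 0.07 rad and x of bearing_1 in the frame of tray between -0.061 and 0.061 m and y of bearing_1 in the frame of tray between -0.081 and 0.081 m and height (world z) of each of bearing_1, bearing_3 below 0.012 m and x of bearing_3 in the frame of tray between -0.061 and 0.061 m and y of bearing_3 in the frame of tray between -0.081 and 0.081 m) or (horizontal distance between bearing_3 and recess below 0.007 m and z of bearing_3 in the frame of recess between -0.002 and 0.002 m and angle between the z axis of bearing_3 and the z axis of recess, either way round below 0.07 rad and x of bearing_1 in the frame of tray between -0.061 and 0.061 m and y of bearing_1 in the frame of tray between -0.081 and 0.081 m and height (world z) of each of bearing_1, bearing_2 below 0.012 m and x of bearing_2 in the frame of tray between -0.061 and 0.061 m and y of bearing_2 in the frame of tray between -0.081 and 0.081 m)) and value of joint catch above 0.03 rad and x of carrier in the frame of slide_station below -0.003 m).
At the end, for the whole second after the job is handed in: Carrier at rest, level, within 4 mm of the end stop; catch sprung back into its notch (under 0.025 rad); one bearing flat in the recess (within 7 mm of its centre, 2 mm of its floor, 0.07 rad); the other two bearings flat in the tray (((horizontal distance between bearing_1 and recess below 0.007 m and z of bearing_1 in the frame of recess between -0.002 and 0.002 m and angle between the z axis of bearing_1 and the z axis of recess, either way round below 0.07 rad and x of bearing_2 in the frame of tray between -0.061 and 0.061 m and y of bearing_2 in the frame of tray between -0.081 and 0.081 m and height (world z) of each of bearing_2, bearing_3 below 0.012 m and x of bearing_3 in the frame of tray between -0.061 and 0.061 m and y of bearing_3 in the frame of tray between -0.081 and 0.081 m) or (horizontal distance between bearing_2 and recess below 0.007 m and z of bearing_2 in the frame of recess between -0.002 and 0.002 m and angle between the z axis of bearing_2 and the z axis of recess, either way round below 0.07 rad and x of bearing_1 in the frame of tray between -0.061 and 0.061 m and y of bearing_1 in the frame of tray between -0.081 and 0.081 m and height (world z) of each of bearing_1, bearing_3 below 0.012 m and x of bearing_3 in the frame of tray between -0.061 and 0.061 m and y of bearing_3 in the frame of tray between -0.081 and 0.081 m) or (horizontal distance between bearing_3 and recess below 0.007 m and z of bearing_3 in the frame of recess between -0.002 and 0.002 m and angle between the z axis of bearing_3 and the z axis of recess, either way round below 0.07 rad and x of bearing_1 in the frame of tray between -0.061 and 0.061 m and y of bearing_1 in the frame of tray between -0.081 and 0.081 m and height (world z) of each of bearing_1, bearing_2 below 0.012 m and x of bearing_2 in the frame of tray between -0.061 and 0.061 m and y of bearing_2 in the frame of tray between -0.081 and 0.081 m)) and x of carrier in the frame of slide_station above -0.004 m and angle between the z axis of carrier and the z axis of slide_station, either way round below 0.05 rad and value of joint catch below 0.025 rad and linear speed of carrier below 0.01 m/s); the robot touches nothing.
It fails at once if the micrometer is moved by more than 30 mm (distance of micrometer from where it was at the start of the episode above 0.03 m).
It fails at once if the stray bearing is moved by more than 30 mm (distance of stray_bearing from where it was at the start of the episode above 0.03 m).
It also fails if it takes over 48 s, if anything falls off the work surface, if the arm or the gripper's body presses on something with over 40 N, if the wrist force passes 120 N, or if a joint passes its speed limit or range.

### The arm

A 6-joint arm with a two-finger parallel gripper is mounted at the origin on a cart in front of the work surface, level with it; the furniture and walls round the work are solid. World frame = base frame: x ahead of the robot, y to its left, z up, the work surface at z = 0. Lengths are in m, angles in rad, forces in N, time in s.
With the tool pointing down it reaches from about 0.375 to 0.975 m from the base axis. Payload 3.8 kg.
Tool frame: the origin (TCP) lies at the very end of the fingers, on their centre line; the grasp point (between the pads) lies 19 mm behind it; z points along the fingers, y is the direction in which the jaws open and shut (so a half turn about z gives the same grasp; the last joint's range is limited). The gripper opens to 85 mm and grips with 20 to 120 N. Pads are 22 mm wide; open, the fingers measure 114 mm over their backs; the gripper's body (76 mm by 85 mm) begins 54 mm behind the grasp point. The pads swing forward as they close: fully open they stand 13 mm farther back than shut.
Start: joints at [-1.154, 0.264, 1.604, -0, 1.274, -0.037], TCP at [0.296, -0.607, 0.231] pointing down, gripper open.
Joint ranges: [-2.63, 2.63], [-0.94, 2.18], [0.31, 2.57], [-1.31, 4.45], [0, 2.66], [-2.55, 2.55]. Speed limits (rad/s): [2.57, 2.57, 3.14, 3.14, 3.14, 3.14].

### API

Orientations are given as a rotation vector (axis times angle).
In Python, from workcell import status, read_camera, camera_info, order gives the robot as it stands.
- The arm moves only by the tool move_arm, never from a script. Its argument "deltas" is a list of rows, each a list of 3 entries, a list of its own where there are three numbers: the turn, a rotation vector about the world's x, y, z as a fraction of full scale, then the shift along the world's x, y, z as a fraction of full scale, then the closure, from -1 (fully open) to 1 (shut), so that 0 is half open. A call has 1 to 20 rows; each row is the pose to reach, as a shift and turn from the pose commanded when the call began; what a row does not reach only later rows make up. Full scale, the value 1, is 0.1 m for a shift and pi/2 rad for a turn. A row lasts 1/8 s, in which the tool goes at most 62.5 mm and 10.7 degrees, less where a joint would pass 70% of its speed; a pose out of reach is approached as far as the arm can. A call with a number of a shift or a turn outside -1 to 1 is refused whole. A call with a gripper value outside its range is refused whole. The fingers move at their own pace and stop on an object; "grip_force" is the grip in N (left out, the last holds). Time passes only in rows, so rows that repeat a pose let the fingers close. It gives the time, the measured TCP pose, the force and the opening at its end, in the units of the state.
- status.read_state(): the state, without advancing time (a new reading comes with each control period).
- read_camera(name): name is "scene" or "top" or "wrist"; returns (picture, depth): 384x512x3 uint8, red, green, blue; 384x512 float32, m along the optical axis (not along the pixel's ray), 0 where there is no reading.
- camera_info(name): a dict with "K" (3x3 intrinsics, pixels), "R" (3x3) and "t" (3): a world point X has camera coordinates R X + t. Camera axes: x right, y down, z forward; pixel columns grow to the right and rows downward; lengths in m; the calibration is good to about 2 mm. A picture is of the moment at which its call begins: read the wrist's pose just before it. camera_info takes no time and is no camera call; for the wrist camera it gives the pose at the moment of the call.
- order.finish_job(): hands the job in, once; it reports no verdict.
The state is a dict: "time": time; "q": joint angles; "joint_vel": joint speeds; "joint_torque": joint torques, N m; "tool_pos": TCP position; "tcp_rot": TCP orientation; "wrist_force": force on the tool from outside, world axes, zero at the start; "torque": the same for the moment, N m; "width": opening from 0.0 (shut) to 1.0 (fully open).
Only numpy, scipy, OpenCV 4.12 (cv2) and the standard library are available. Lean on these libraries where they do the work, as an engineer would, in place of code of your own. Each camera call takes 0.05 s, during which the arm holds its last target. There are 200 camera calls.

## Working session

There is one attempt and no reset: what is moved stays moved. The work goes in short steps, Python scripts to look and compute and a tool call to move; the robot and the scene stay as the last step left them, time stands still between calls to the robot, and variables do not carry over. Pictures are saved under pics/ and viewed, about 8 in all and at most 12, crops included, and the job is handed in when it is done.

Besides the shell and the picture viewer there is one more tool, called after "Call:" by a JSON object that holds its "method" and its "body". move_arm: Moves the arm, as the interface text tells. Its arguments: {"type":"object","properties":{"deltas":{"type":"array","items":{"type":"array"}},"grip_force":{"type":"number"}},"required":["deltas"]}

```bash
mkdir -p pics; cat > h.py <<'E'
import numpy as np, cv2
from workcell import status, read_camera, camera_info, order
def grab(n,tag):
    c=camera_info(n); p,d=read_camera(n); cv2.imwrite(f'pics/{tag}.png',p[:,:,::-1]); np.savez(f'pics/{tag}.npz',p=p,d=d,K=c['K'],R=c['R'],t=c['t']); return p,d,c
def load(tag):
    z=np.load(f'pics/{tag}.npz'); return z['p'],z['d'],z
def ray(c,u,v,h):
    K,R,t=[np.array(c[k]) for k in 'KRt']; o=-R.T@t; r=R.T@np.linalg.solve(K,[u,v,1.]); return o+r*(h-o[2])/r[2]
def cloud(c,d):
    K,R,t=[np.array(c[k]) for k in 'KRt']; v,u=np.indices(d.shape); P=np.stack([(u-K[0,2])/K[0,0]*d,(v-K[1,2])/K[1,1]*d,d],-1)
    return (P-t)@R
def proj(c,X):
    K,R,t=[np.array(c[k]) for k in 'KRt']; x=K@(R@np.array(X)+t); return x[:2]/x[2]
E
python3 - <<'E'
from h import *
a=grab('top','top0'); b=grab('scene','scene0')
for n,c in(('top',a[2]),('scene',b[2])): print(n,-np.array(c['R']).T@c['t'],np.array(c['R']).round(2).tolist(),c['K'][0][0])
E
```

```text
top [ 0.31665033 -0.08980202  1.26618873] [[0.01, -1.0, 0.0], [-0.98, -0.01, -0.19], [0.19, 0.0, -0.98]] 447.7037083741555
scene [-0.12254959  0.61322409  0.92887093] [[-0.72, -0.69, -0.01], [-0.46, 0.49, -0.74], [0.52, -0.53, -0.67]] 496.9236575605926
```

View pics/top0.png

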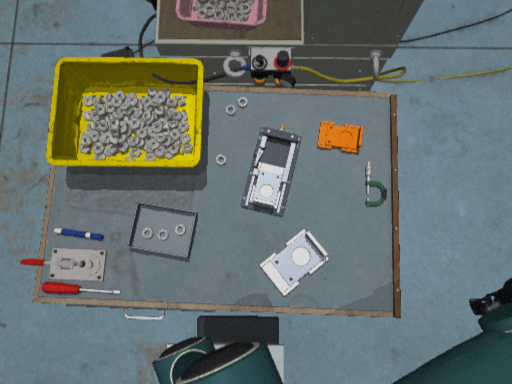

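View pics/scene0.png

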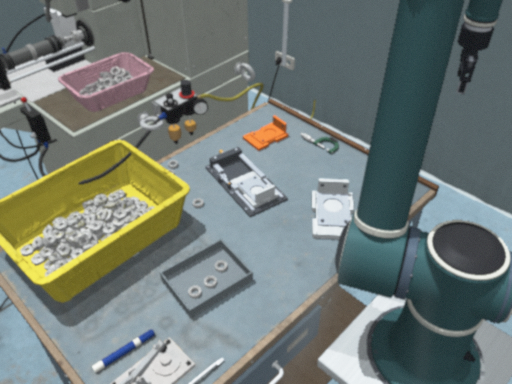

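The top view shows the tray at (163,232) with bearings at (147,233), (162,236) and (180,229), and the station at (271,170). There are three carrier-like things. One is orange at (340,137), so I leave it. One is a large loose one at (295,262). The smaller one at (267,188) sits in the station channel, and that is the one meant. The stray bearings are at (221,160), (230,110) and (242,102). Next I confirm this in a crop.

```bash
python3 - <<'E'
from h import *
p,d,c=load('top0')
crop=np.hstack([cv2.resize(p[115:225,235:310],None,fx=5,fy=5,interpolation=2),cv2.resize(p[195:270,120:205],(400,550*375*400//(425*375)//550*550 or 353),interpolation=2) if 0 else cv2.copyMakeBorder(cv2.resize(p[195:270,120:205],None,fx=5,fy=5,interpolation=2),0,175,0,0,0)])
cv2.imwrite('pics/crop1.png',crop[:,:,::-1])
P=cloud(c,d)
for u,v in((147,233),(150,233),(162,236),(180,229),(267,190),(283,183),(265,203),(279,145),(221,160),(372,190),(295,262)): print(u,v,P[v,u].round(4))
hsv=cv2.cvtColor(p,cv2.COLOR_RGB2GRAY)
# bearing blobs in tray
m=np.zeros_like(hsv);m[200:260,135:195]=(hsv[200:260,135:195]>150)*255
for k in cv2.findContours(m,0,2)[0]:
    if cv2.contourArea(k)>30:
        (u,v),r=cv2.minEnclosingCircle(k); print('brg',u,v,r,cv2.contourArea(k),ray(c,u,v,.014).round(4))
E
```

```text
147 233 [0.4488 0.2272 0.0041]
150 233 [0.4476 0.2159 0.0159]
162 236 [0.4409 0.1848 0.0028]
180 229 [0.4614 0.1351 0.0013]
267 190 [ 0.5732 -0.1105  0.0183]
283 183 [ 0.5949 -0.1562  0.0148]
265 203 [ 0.5306 -0.1047  0.0473]
279 145 [ 0.7104 -0.1449  0.0072]
221 160 [0.6631 0.0237 0.0077]
372 190 [ 5.801e-01 -4.140e-01  1.000e-04]
295 262 [ 0.3712 -0.1889  0.0204]
```

View pics/crop1.png

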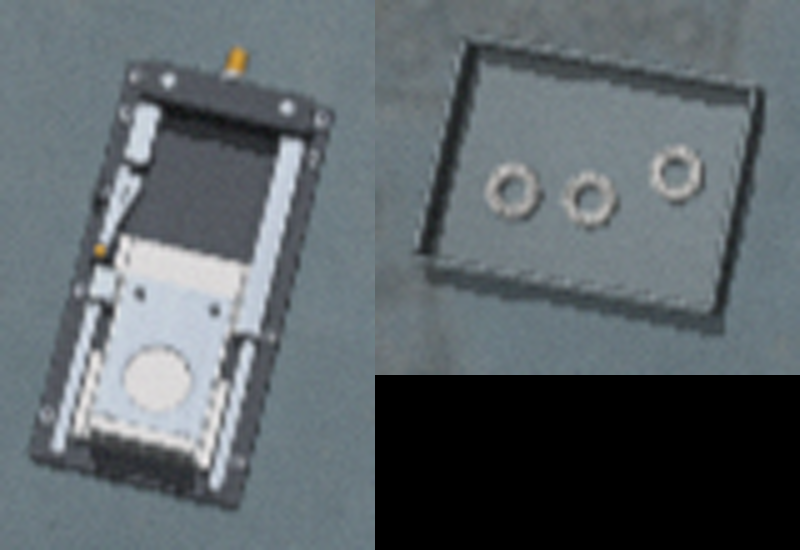

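The crop confirms it: the carrier sits in the dark station with its push plate toward the robot, and the recess is near top-view pixel (266,191). The tray holds three bearings.

```bash
python3 - <<'E'
from h import *
s=status.read_state(); print({k:np.round(v,3).tolist() for k,v in s.items()})
w=camera_info('wrist'); print(-np.array(w['R']).T@w['t'],np.array(w['R']).round(2).tolist(),w['K'][0][0])
p,d,c=load('top0')
f=lambda x,y,h:ray(c,235+x/5-.4,115+y/5-.4,h).round(4)
g=lambda x,y,h:ray(c,120+(x-375)/5-.4,195+y/5-.4,h).round(4)
print('recess',f(157,379,.02)); print('brg',g(513,191,.012),g(589,198,.012),g(677,172,.012))
print('traycorn',g(470,43,.032),g(764,92,.032),g(420,257,.032),g(720,310,.032))
print('station',f(30,458,.008),f(240,508,.008),f(133,62,.038),f(335,108,.038))
E
```

```text
{'time': 0.1, 'q': [-1.154, 0.265, 1.605, -0.0, 1.274, -0.037], 'joint_vel': [-0.002, -0.003, -0.004, 0.001, -0.001, -0.001], 'joint_torque': [0.001, -51.671, -36.859, -0.0, 0.006, -0.0], 'tool_pos': [0.296, -0.606, 0.23], 'tcp_rot': [-3.059, -0.706, 0.001], 'wrist_force': [-0.14, -0.681, -0.31], 'torque': [0.002, -0.041, 0.045], 'width': 1.004}
[ 0.3684945  -0.5713604   0.37255299] [[0.44, -0.9, -0.0], [-0.85, -0.42, 0.31], [-0.28, -0.13, -0.95]] 270.8868680145376
recess [ 0.5717 -0.1076  0.02  ]
brg [0.4485 0.2247 0.012 ] [0.445  0.1819 0.012 ] [0.4601 0.1332 0.012 ]
traycorn [0.5291 0.2486 0.032 ] [0.503  0.0832 0.032 ] [0.4096 0.2686 0.032 ] [0.3824 0.1028 0.032 ]
station [ 0.5275 -0.0358  0.008 ] [ 0.5    -0.1554  0.008 ] [ 0.7543 -0.0922  0.038 ] [ 0.7278 -0.2083  0.038 ]
```

Call:
{"method": "move_arm", "body": {"deltas": [[[0, 0, -0.11], [0.25, 0.5, 0], -1], [[0, 0, -0.22], [0.5, 1, 0], -1], [[0, 0, -0.22], [0.5, 1, 0], -1]]}}

```text
time: 0.48
tool_pos: [0.3471, -0.5032, 0.2306]
tcp_rot: [-3.134, -0.174, 0.0]
wrist_force: [-0.6, -1.0, -1.4]
width: 0.999
```

Call:
{"method": "move_arm", "body": {"deltas": [[[0, 0, -0.11], [0.25, 0.5, 0], -1], [[0, 0, -0.22], [0.5, 1, 0], -1], [[0, 0, -0.22], [0.5, 1, 0], -1]]}}

```text
time: 0.85
tool_pos: [0.3968, -0.4044, 0.231]
tcp_rot: [-3.119, 0.365, 0.0]
wrist_force: [-0.7, 0.3, -0.4]
width: 0.998
```

Call:
{"method": "move_arm", "body": {"deltas": [[[0, 0, 0], [0.25, 0.5, 0], -1], [[0, 0, 0], [0.5, 1, 0], 0], [[0, 0, 0], [0.5, 1, 0], 0]]}}

```text
time: 1.23
tool_pos: [0.4468, -0.3053, 0.2311]
tcp_rot: [-3.12, 0.363, 0.0]
wrist_force: [-0.7, -0.5, -0.2]
width: 0.606
```

Call:
{"method": "move_arm", "body": {"deltas": [[[0, 0, 0], [0.25, 0.5, 0], 0], [[0, 0, 0], [0.5, 1, 0], 0], [[0, 0, 0], [0.5, 1, 0], 0]]}}

```text
time: 1.6
tool_pos: [0.497, -0.2059, 0.2313]
tcp_rot: [3.12, -0.364, 0.0]
wrist_force: [0.2, 0.2, 0.2]
width: 0.5
```

Call:
{"method": "move_arm", "body": {"deltas": [[[0, 0, 0], [0.22, 0.5, 0], 0], [[0, 0, 0], [0.44, 0.97, 0], 0], [[0, 0, 0], [0.44, 0.97, 0], 0], [[0, 0, 0], [0.44, 0.97, 0], 0]]}}

```text
time: 2.1
tool_pos: [0.5397, -0.1117, 0.231]
tcp_rot: [3.118, -0.372, -0.001]
wrist_force: [0.3, -0.4, 0.1]
width: 0.497
```

```bash
python3 - <<'E'
from h import *
p,d,c=grab('wrist','w1'); s=status.read_state(); print(s['tool_pos'],s['tcp_rot'],s['time'],s['width'])
cv2.imwrite('pics/w1b.png',cv2.resize(p,(800,600))[:,:,::-1])
for n,X in dict(recess=(.5717,-.1076,.02),pf=(.53,-.0996,.037)).items(): print(n,proj(c,X))
E
```

```text
[ 0.53954114 -0.11179902  0.23108233] [ 3.11823162e+00 -3.73466088e-01 -7.65488042e-04] 2.15 0.5020442560789768
recess [250.77575479 144.73096583]
pf [252.31147592 179.75112261]
```

View pics/w1b.png

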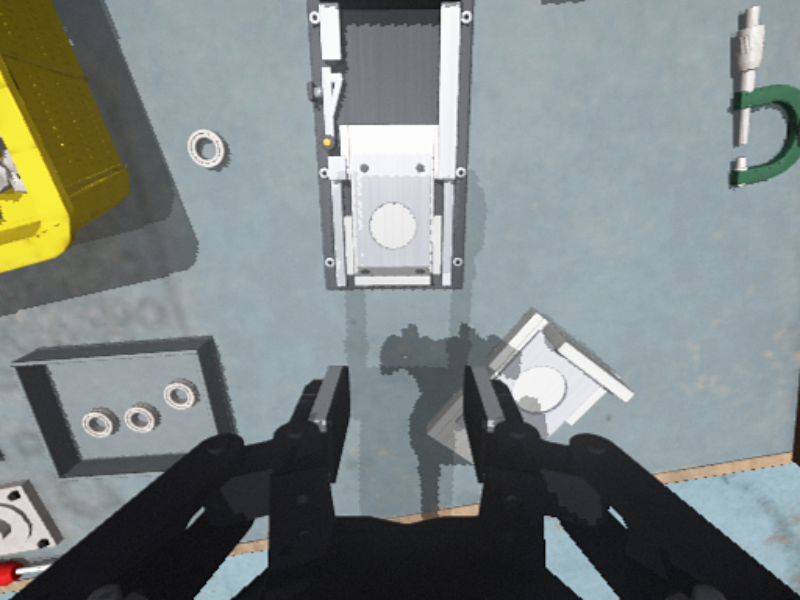

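The wrist view shows the carrier recess at about (392,226) of the enlarged picture and the push plate at (392,280). The station is nearly aligned with the image. The tray bearings are at (99,422), (141,419) and (180,395). Next I measure these exactly.

```bash
python3 - <<'E'
from h import *
p,d,c=load('w1'); g=cv2.cvtColor(p,cv2.COLOR_RGB2GRAY)
print(g[144,236:266])
S=1.5625; q=lambda u,v,h:ray(c,(u+.5)/S-.5,(v+.5)/S-.5,h).round(4)
r=g[128:162,234:268]
m=((r>=225)*255).astype('u1')
for k in cv2.findContours(m,0,2)[0]:
    if cv2.contourArea(k)>100:
        (u,v),w,a=cv2.fitEllipse(k); print('rec',u+234,v+128,w,ray(c,u+234,v+128,.0205).round(4))
m=np.zeros_like(g); m[235:285,50:130]=(g[235:285,50:130]>160)*255
for k in cv2.findContours(m,0,2)[0]:
    if cv2.contourArea(k)>60:
        (u,v),w,a=cv2.fitEllipse(cv2.convexHull(k)); print('brg',u,v,w,ray(c,u,v,.011).round(4))
L=[q(314,18,.0265),q(330,262,.008)];R_=[q(467,18,.0265),q(457,262,.008)]
print('screws',L,R_,np.degrees(np.arctan2(*(R_[1]-L[1])[[0,1]])), )
a=(L[0]+R_[0])/2;b=(L[1]+R_[1])/2; print('axis',np.degrees(np.arctan2(a[1]-b[1],a[0]-b[0])))
# carrier side ridges & bed rear corners
A,B=q(326,290,.008),q(464,290,.008);print('rear',A,B,np.degrees(np.arctan2(B[0]-A[0],A[1]-B[1])))
t=[q(12,362,.032),q(212,337,.032)];print('tray far edge',t)
E
```

```text
[175 227 239 237 237 237 238 237 239 237 236 237 237 238 235 234 235 237
 237 237 235 234 235 237 235 234 236 236 236 238]
rec 250.9281826019287 143.9847650527954 (27.328506469726562, 27.72246742248535) [ 0.5727 -0.1081  0.0205]
brg 61.4404296875 271.8236999511719 (15.852705001831055, 20.40070152282715) [0.4492 0.2277 0.011 ]
brg 91.69906616210938 252.35836791992188 (64.11592102050781, 85.39292907714844) [0.4699 0.1674 0.011 ]
screws [array([ 0.7277, -0.0904,  0.0265]), array([ 0.5528, -0.0459,  0.008 ])] [array([ 0.7023, -0.1955,  0.0265]), array([ 0.5263, -0.1548,  0.008 ])] -166.32332281491088
axis -13.647555601332984
rear [ 0.5289 -0.0349  0.008 ] [ 0.4996 -0.1558  0.008 ] -13.622925653711542
tray far edge [array([0.5367, 0.2498, 0.032 ]), array([0.5173, 0.068 , 0.032 ])]
```

Call:
{"method": "move_arm", "body": {"deltas": [[[0, 0, 0.11], [-0.1, 0.2, 0], 0], [[0, 0, 0.22], [-0.2, 0.4, 0], 0], [[0, 0, 0.33], [-0.3, 0.6, 0], 0], [[0, 0, 0.44], [-0.35, 0.8, 0], 0], [[0, 0, 0.526], [-0.4, 1, 0], 0], [[0, 0, 0.526], [-0.4, 1, 0], 0]]}}

```text
time: 2.9
tool_pos: [0.4995, -0.0106, 0.2313]
tcp_rot: [3.006, 0.91, -0.0]
wrist_force: [1.4, 0.5, -0.1]
width: 0.503
```

Call:
{"method": "move_arm", "body": {"deltas": [[[0, 0, 0.11], [-0.1, 0.2, -0.1], 0], [[0, 0, 0.22], [-0.2, 0.4, -0.2], 0], [[0, 0, 0.33], [-0.3, 0.6, -0.3], 0], [[0, 0, 0.44], [-0.35, 0.8, -0.3], 0], [[0, 0, 0.526], [-0.4, 1, -0.3], 0], [[0, 0, 0.526], [-0.4, 1, -0.3], 0]]}}

```text
time: 3.65
tool_pos: [0.4602, 0.0895, 0.2013]
tcp_rot: [2.39, 2.038, -0.0]
wrist_force: [0.8, -1.6, 0.1]
width: 0.503
```

Call:
{"method": "move_arm", "body": {"deltas": [[[0, 0, 0], [0, 0.45, -0.5], 0], [[0, 0, 0], [0, 0.45, -0.5], 0], [[0, 0, 0], [0, 0.45, -0.5], 0]]}}

```text
time: 4.03
tool_pos: [0.4602, 0.1342, 0.1511]
tcp_rot: [2.389, 2.039, -0.002]
wrist_force: [0.6, 0.3, 0.2]
width: 0.499
```

```bash
python3 - <<'E'
from h import *
p,d,c=grab('wrist','w2'); s=status.read_state(); print(s['tool_pos'],s['tcp_rot'],s['time'],s['width'])
cv2.imwrite('pics/w2b.png',cv2.resize(p,(800,600))[:,:,::-1])
E
```

```text
[0.46087705 0.13420059 0.15199304] [2.38876625e+00 2.03866291e+00 7.68385630e-04] 4.075 0.5001537886450528
```

View pics/w2b.png

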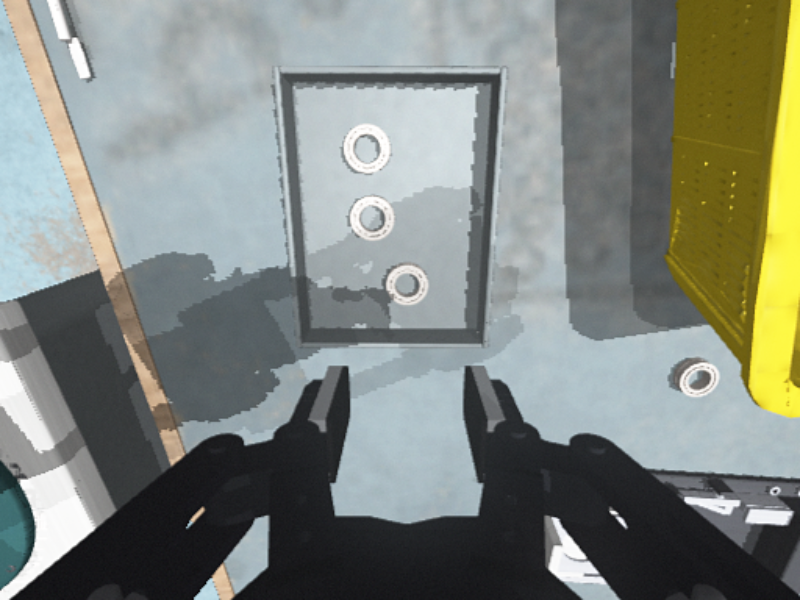

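The tray lies square with the tool. The nearest bearing at (407,285) is well clear of both the wall and its neighbour at (371,217), so I take that one.

```bash
python3 - <<'E'
from h import *
p,d,c=load('w2'); g=cv2.cvtColor(p,cv2.COLOR_RGB2GRAY)
x0,y0=244,168; r=g[y0:198,x0:278]; m=((r>165)*255).astype('u1')
for k in cv2.findContours(m,0,2)[0]:
    if cv2.contourArea(k)>60:
        (u,v),w,a=cv2.fitEllipse(cv2.convexHull(k)); print('brg',u+x0,v+y0,w,ray(c,u+x0,v+y0,.013).round(4))
print('top',load('top0')[2] and 0) if 0 else None
S=1.5625
for a in((301,345),(488,345),(505,68),(276,68)): print(ray(c,(a[0]+.5)/S-.5,(a[1]+.5)/S-.5,.032).round(4))
P=cloud(c,d); print(P[182,248:274,2].round(3))
s=status.read_state();print(s['tool_pos'])
E
```

```text
brg 265.9845161437988 183.95395278930664 (33.35655212402344, 41.7327995300293) [0.4671 0.1307 0.013 ]
[0.385  0.1087 0.032 ]
[0.5094 0.0889 0.032 ]
[0.5349 0.2531 0.032 ]
[0.4104 0.273  0.032 ]
[0.013 0.012 0.012 0.013 0.008 0.003 0.003 0.003 0.005 0.004 0.004 0.003
 0.005 0.004 0.004 0.003 0.003 0.003 0.003 0.004 0.014 0.012 0.012 0.013
 0.012 0.014]
[0.46087705 0.13420059 0.15199304]
```

```bash
python3 - <<'E'
from h import *
p,d,c=load('w2'); P=cloud(c,d)
m=(np.abs(P[...,2]-.0135)<.0035)
m[:,:]&=True; M=np.zeros(m.shape,'u1'); M[166:200,243:280]=m[166:200,243:280]
n,l,st,ce=cv2.connectedComponentsWithStats(M)
for i in range(1,n):
    if st[i,4]>60:
        q=P[l==i]; print(st[i],ce[i],'bbox mid',(q.max(0)+q.min(0))/2,q.max(0)-q.min(0))
        (u,v),rr=cv2.minEnclosingCircle(np.argwhere(l==i)[:,::-1].astype('f4')); print(u,v,rr,ray(c,u,v,.013))
print(ray(c,407.5/1.5625-.5,285.5/1.5625-.5,.013))
E
```

```text
[247 169  27  26 381] [259.86351706 181.59055118] bbox mid [0.46093746 0.13390257 0.01259851] [0.02844602 0.02862662 0.00495532]
259.79925537109375 181.61679077148438 13.415332794189453 [0.4608779  0.13429093 0.013     ]
[0.46130411 0.13353971 0.013     ]
```

Call:
{"method": "move_arm", "body": {"deltas": [[[0, 0, 0], [0, 0, -0.5], 0.1], [[0, 0, 0], [0, 0, -1], 0.1], [[0, 0, 0], [0, 0, -1], 0.2], [[0, 0, 0], [0, 0, -1], 0.2]], "grip_force": 30}}

```text
time: 4.58
tool_pos: [0.4619, 0.1351, 0.0535]
tcp_rot: [2.388, 2.039, 0.004]
wrist_force: [0.9, -0.4, 0.5]
width: 0.398
```

```bash
python3 - <<'E'
from h import *
s=status.read_state(); p,d,c=grab('wrist','w3'); print(s['tool_pos'],s['width'])
P=cloud(c,d)
t=np.array(s['tool_pos']); R=cv2.Rodrigues(np.array(s['tcp_rot']))[0]
Q=(P-t)@R  # tool frame
m=(d>0)&(np.abs(Q[...,0])<.015)&(np.abs(Q[...,1])<.06)&(Q[...,2]>-.05)&(Q[...,2]<.012)&(np.indices(d.shape)[0]>215)
for sgn in(-1,1):
    k=m&(Q[...,1]*sgn>0); q=Q[k]; print(k.sum(), np.percentile(q[:,2],[50,90,97,99,100]).round(4), 'inner y',np.abs(q[q[:,2]>-.02][:,1]).min() if (q[:,2]>-.02).any() else 0, np.argwhere(k).min(0))
E
```

```text
[0.46191408 0.13509202 0.0534586 ] 0.3980074743942644
2018 [-0.0357 -0.0124 -0.0068 -0.0041 -0.0006] inner y 0.016321518483827287 [233 140]
2022 [-0.0359 -0.0125 -0.007  -0.0045  0.0002] inner y 0.017430357742853293 [233 289]
```

Call:
{"method": "move_arm", "body": {"deltas": [[[0, 0, 0], [0, 0, -0.2], 0.2], [[0, 0, 0], [0, 0, -0.35], 0.2], [[0, 0, 0], [0, 0, -0.435], 0.2], [[0, 0, 0], [0, 0, -0.435], 0.2], [[0, 0, 0], [0, 0, -0.435], 0.2]]}}

```text
time: 5.25
tool_pos: [0.4604, 0.1355, 0.0082]
tcp_rot: [2.387, 2.042, 0.001]
wrist_force: [-0.6, -0.0, -0.1]
width: 0.403
```

```bash
python3 - <<'E'
from h import *
s=status.read_state(); print(s['tool_pos'],s['width'],s['wrist_force'])
E
```

```text
[0.46037611 0.13547129 0.00822681] 0.4027907639757673 [-0.59508742 -0.03477265 -0.1445335 ]
```

Call:
{"method": "move_arm", "body": {"deltas": [[[0, 0, 0], [0, -0.01, -0.005], 0.4], [[0, 0, 0], [0, -0.01, -0.005], 1], [[0, 0, 0], [0, -0.01, -0.005], 1], [[0, 0, 0], [0, -0.01, -0.005], 1], [[0, 0, 0], [0, -0.01, -0.005], 1]], "grip_force": 35}}

```text
time: 5.88
tool_pos: [0.4607, 0.1349, 0.0084]
tcp_rot: [2.388, 2.042, 0.003]
wrist_force: [-2.3, 2.3, 5.8]
width: 0.302
```

Call:
{"method": "move_arm", "body": {"deltas": [[[0, 0, 0], [0, 0, 0.2], 1], [[0, 0, 0], [0, 0, 0.5], 1], [[0, 0, 0], [0, 0, 1], 1], [[0, 0, 0], [0, 0, 1], 1]]}}

```text
time: 6.38
tool_pos: [0.4639, 0.1352, 0.112]
tcp_rot: [2.384, 2.039, 0.014]
wrist_force: [0.7, 0.3, -1.0]
width: 0.298
```

```bash
python3 - <<'E'
from h import *
s=status.read_state(); p,d,c=grab('wrist','w4'); print(s['tool_pos'],s['tcp_rot'],s['width'],s['wrist_force'])
cv2.imwrite('pics/w4b.png',cv2.resize(p[180:320,160:350],None,fx=4,fy=4)[:,:,::-1])
E
```

```text
[0.46389256 0.13517041 0.11196315] [2.38368406 2.03907442 0.01357272] 0.29846151144551186 [ 0.71459191  0.29334226 -1.0069609 ]
```

View pics/w4b.png

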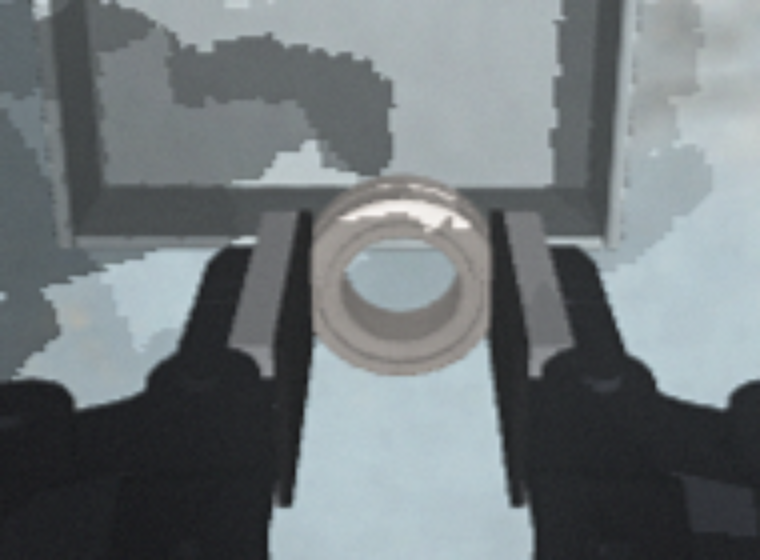

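The bearing is held between the pads, at (400,275) of the crop. I check its tilt and position in the grip from depth, by plane-fitting the ring's top face.

```bash
cat > tilt.py <<'E'
from h import *
import sys
p,d,c=load(sys.argv[1]); s=status.read_state()
P=cloud(c,d); t=np.array(s['tool_pos']); R=cv2.Rodrigues(np.array(s['tcp_rot']))[0]
Q=(P-t)@R
r=np.hypot(Q[...,0],Q[...,1]); m=(d>0)&(r<.0165)&(np.abs(Q[...,1])<.0135)&(Q[...,2]>-.02)&(Q[...,2]<.012)
q=Q[m]; print(len(q),q.min(0).round(4),q.max(0).round(4))
hs=np.histogram(q[:,2],bins=np.arange(-.02,.0121,.002)); print(hs[0])
# ransac plane
rng=np.random.default_rng(0);best=0
for _ in range(2000):
    a,b,e=q[rng.choice(len(q),3,False)]; n=np.cross(b-a,e-a)
    if np.linalg.norm(n)<1e-6: continue
    n/=np.linalg.norm(n)
    if abs(n[2])<.85: continue
    k=np.abs((q-a)@n)<.0008
    if k.sum()>best: best=k.sum();K=k
x=q[K]; n=np.linalg.svd(x-x.mean(0))[2][2]; n*=np.sign(n[2])
print(best,'n tool',n.round(3),'world',(R@n).round(3),'centre bbox',((x.max(0)+x.min(0))/2).round(4),(x.max(0)-x.min(0)).round(4))
E
python3 tilt.py w4
```

```text
1563 [-0.0152 -0.0119 -0.0197] [0.0143 0.0135 0.0031]
[ 22  13  19  13  17  73 854 233 101 110  98  10   0   0   0   0]
749 n tool [-0.009  0.006  1.   ] world [ 0.01  -0.009 -1.   ] centre bbox [-0.0004  0.0015 -0.0069] [0.0288 0.024  0.0018]
```

The bearing is level and centred in the grip. Carrying it to the recess.

Call:
{"method": "move_arm", "body": {"deltas": [[[0, 0, -0.11], [0.1, -0.2, 0], 1], [[0, 0, -0.22], [0.2, -0.4, 0], 1], [[0, 0, -0.33], [0.25, -0.6, 0], 1], [[0, 0, -0.44], [0.3, -0.8, 0], 1], [[0, 0, -0.526], [0.4, -1, 0], 1], [[0, 0, -0.526], [0.4, -1, 0], 1]]}}

```text
time: 7.18
tool_pos: [0.4991, 0.0333, 0.1057]
tcp_rot: [-3.006, -0.91, 0.004]
wrist_force: [0.3, 1.2, -0.8]
width: 0.303
```

Call:
{"method": "move_arm", "body": {"deltas": [[[0, 0, -0.11], [0.1, -0.2, 0], 1], [[0, 0, -0.22], [0.2, -0.4, 0], 1], [[0, 0, -0.33], [0.25, -0.6, 0], 1], [[0, 0, -0.44], [0.3, -0.8, 0], 1], [[0, 0, -0.525], [0.4, -1, 0], 1], [[0, 0, -0.525], [0.4, -1, 0], 1]]}}

```text
time: 7.92
tool_pos: [0.5395, -0.0659, 0.1063]
tcp_rot: [-3.12, 0.368, 0.002]
wrist_force: [-0.6, 0.2, -0.7]
width: 0.297
```

Call:
{"method": "move_arm", "body": {"deltas": [[[0, 0, 0], [0.2, -0.25, 0], 1], [[0, 0, 0], [0.32, -0.425, 0], 1], [[0, 0, 0], [0.32, -0.425, 0], 1], [[0, 0, 0], [0.32, -0.425, 0], 1], [[0, 0, 0], [0.32, -0.425, 0], 1]]}}

```text
time: 8.55
tool_pos: [0.5712, -0.1074, 0.107]
tcp_rot: [-3.12, 0.368, 0.001]
wrist_force: [-0.2, 0.6, -0.8]
width: 0.304
```

```bash
python3 - <<'E'
from h import *
s=status.read_state(); p,d,c=grab('wrist','w5'); print(s['time'],s['tool_pos'],s['tcp_rot'],s['width'],s['wrist_force'])
cv2.imwrite('pics/w5b.png',cv2.resize(p[120:320,130:380],None,fx=3,fy=3)[:,:,::-1])
print(proj(c,[.5725,-.108,.02]))
E
python3 tilt.py w5
```

```text
8.55 [ 0.57119782 -0.10744256  0.10701777] [-3.11958887e+00  3.68209165e-01  1.47857999e-03] 0.3037169670954763 [-0.2434428   0.61611339 -0.80704563]
[260.1971708 196.8810084]
1735 [-0.0155 -0.0133 -0.0199] [0.0142 0.0127 0.005 ]
[ 24  25  26  28  16  23  28 837 371 116 120 104  17   0   0   0]
806 n tool [0.004 0.001 1.   ] world [ 0.003 -0.001 -1.   ] centre bbox [-0.0005 -0.0003 -0.0047] [0.0287 0.0259 0.0017]
```

View pics/w5b.png

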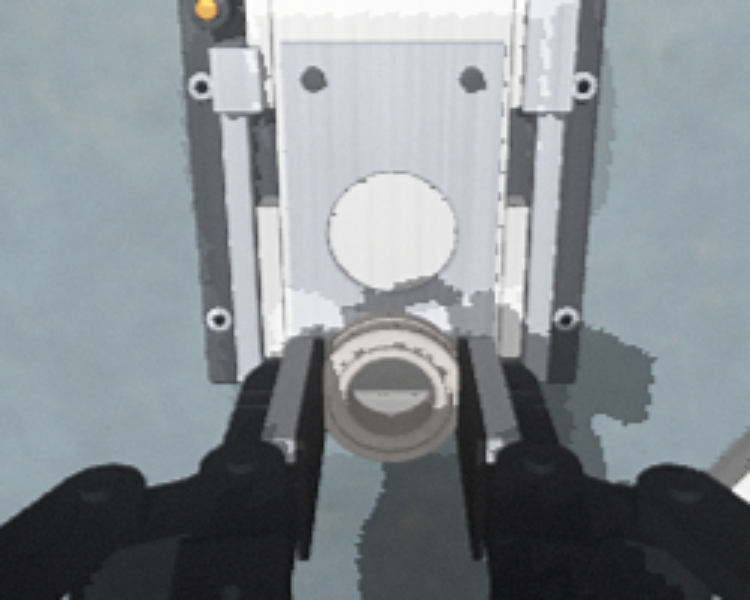

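The recess in the crop is at (393,231), i.e. full-image (261,197), against a predicted (260.2,196.9). The bearing is held level at (392,390). I refine the recess position and then lower.

```bash
python3 - <<'E'
from h import *
p,d,c=load('w5'); g=cv2.cvtColor(p,cv2.COLOR_RGB2GRAY)
l,r,t=328,457.5,172  # crop edges of the recess at the deck; bottom 290
for u,v,h in((392.8,231,.0215),(393,231,.02),):
    print(ray(c,(u+.5)/3-.5+130,(v+.5)/3-.5+120,h).round(4))
P=cloud(c,d); print(P[197,255:268,2].round(4), P[215,235].round(4),P[170,250].round(4))
R=cv2.Rodrigues(np.array(status.read_state()['tcp_rot']))[0]
print('bearing centre world',(R@[-.0005,-.0003,0]+status.read_state()['tool_pos']).round(4))
E
```

```text
[ 0.5731 -0.1085  0.0215]
[ 0.5726 -0.1085  0.02  ]
[0.0204 0.0199 0.0193 0.0206 0.0202 0.0205 0.0195 0.0198 0.0188 0.0198
 0.0196 0.0191 0.0207] [ 0.562 -0.082  0.023] [ 0.5991 -0.1054  0.0225]
bearing centre world [ 0.5709 -0.1071  0.1071]
```

Call:
{"method": "move_arm", "body": {"deltas": [[[0, 0, 0], [0.016, -0.012, -0.3], 1], [[0, 0, 0], [0.016, -0.012, -0.6], 1], [[0, 0, 0], [0.016, -0.012, -0.72], 1], [[0, 0, 0], [0.016, -0.012, -0.79], 1], [[0, 0, 0], [0.016, -0.012, -0.79], 1], [[0, 0, 0], [0.016, -0.012, -0.79], 1]]}}

```text
time: 9.35
tool_pos: [0.5745, -0.1096, 0.0294]
tcp_rot: [3.12, -0.369, 0.003]
wrist_force: [0.5, 0.5, -0.5]
width: 0.298
```

Call:
{"method": "move_arm", "body": {"deltas": [[[0, 0, 0], [0, 0, -0.01], 1], [[0, 0, 0], [0, 0, -0.02], 1], [[0, 0, 0], [0, 0, -0.025], 1], [[0, 0, 0], [0, 0, -0.025], 1]]}}

```text
time: 9.85
tool_pos: [0.5734, -0.1094, 0.0257]
tcp_rot: [-3.12, 0.37, 0.0]
wrist_force: [0.7, 1.5, -0.7]
width: 0.303
```

Call:
{"method": "move_arm", "body": {"deltas": [[[0, 0, 0], [-0.005, 0.01, -0.01], 1], [[0, 0, 0], [-0.005, 0.01, -0.01], 1], [[0, 0, 0], [-0.005, 0.01, -0.01], 1]]}}

```text
time: 10.22
tool_pos: [0.573, -0.1084, 0.0247]
tcp_rot: [3.12, -0.369, -0.0]
wrist_force: [0.8, 0.1, -0.3]
width: 0.298
```

Call:
{"method": "move_arm", "body": {"deltas": [[[0, 0, 0], [0, 0, 0], 0.38], [[0, 0, 0], [0, 0, 0], 0.25], [[0, 0, 0], [0, 0, 0], 0.1], [[0, 0, 0], [0, 0, 0], 0.1]]}}

```text
time: 10.72
tool_pos: [0.573, -0.1084, 0.0248]
tcp_rot: [3.12, -0.369, 0.0]
wrist_force: [1.4, 0.4, -0.2]
width: 0.449
```

Call:
{"method": "move_arm", "body": {"deltas": [[[0, 0, 0], [0, 0, 0.2], 0.1], [[0, 0, 0], [0, 0, 0.6], 0.1], [[0, 0, 0], [0, 0, 0.9], 0.1], [[0, 0, 0], [0, 0, 0.9], 0.1]]}}

```text
time: 11.22
tool_pos: [0.5762, -0.1091, 0.1197]
tcp_rot: [3.119, -0.369, 0.013]
wrist_force: [0.4, 0.6, 0.7]
width: 0.452
```

Call:
{"method": "move_arm", "body": {"deltas": [[[0, 0, 0], [-0.3, 0.07, 0.2], 1], [[0, 0, 0], [-0.6, 0.15, 0.2], 1], [[0, 0, 0], [-0.78, 0.19, 0.2], 1], [[0, 0, 0], [-0.78, 0.19, 0.2], 1], [[0, 0, 0], [-0.78, 0.19, 0.2], 1]]}}

```text
time: 11.85
tool_pos: [0.4958, -0.0896, 0.1348]
tcp_rot: [3.12, -0.37, 0.001]
wrist_force: [-0.8, 0.1, 1.6]
width: -0.001
```

```bash
python3 - <<'E'
from h import *
s=status.read_state(); p,d,c=grab('wrist','w6'); print(s['time'],s['tool_pos'],s['tcp_rot'],s['width'],s['wrist_force'])
cv2.imwrite('pics/w6b.png',cv2.resize(p[60:310,100:400],None,fx=2.4,fy=2.4)[:,:,::-1])
P=cloud(c,d); a=np.radians(-13.63); o=np.array([.5725,-.1083])
X=(P[...,:2]-o)@np.array([[np.cos(a),-np.sin(a)],[np.sin(a),np.cos(a)]])
m=(np.abs(P[...,2]-.030)<.002)&(np.hypot(X[...,0],X[...,1])<.024); q=X[m]; z=P[m][:,2]
print(m.sum(),'bearing top in recess frame: mid',((q.max(0)+q.min(0))/2).round(4),(q.max(0)-q.min(0)).round(4),'z',np.median(z),z.std())
A=np.c_[q,np.ones(len(q))]; print('slopes',np.linalg.lstsq(A,z,rcond=None)[0].round(4))
m=(P[...,2]>.047)&(P[...,2]<.0575)&(np.abs(X[...,0]+.038)<.02)&(np.abs(X[...,1])<.035); q=X[m]
print('push plate top',m.sum(),q.min(0).round(4),q.max(0).round(4))
E
```

```text
11.85 [ 0.49575811 -0.08961147  0.13480934] [ 3.11966441e+00 -3.69540868e-01  1.28259187e-03] -0.0006483561283174762 [-0.81871126  0.10831296  1.59440842]
495 bearing top in recess frame: mid [-0.0002  0.0001] [0.0283 0.0281] z 0.029193942940745506 0.0006850229868364785
slopes [0.0034 0.0013 0.0292]
push plate top 718 [-0.0414 -0.0293] [-0.0328  0.0301]
```

View pics/w6b.png

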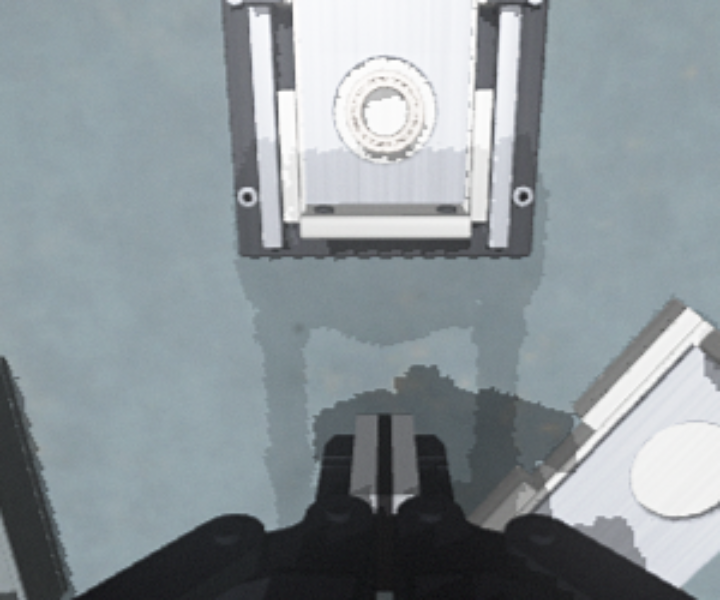

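The bearing is seated: its centre is within 0.2 mm of the recess centre, it is level, and the fingers are clear. The push plate's rear face lies about 26 mm ahead of the shut fingers, exactly on the tool's line. Now I lower behind the plate and push.

Call:
{"method": "move_arm", "body": {"deltas": [[[0, 0, 0], [0, 0, -0.4], 1], [[0, 0, 0], [0, 0, -0.8], 1], [[0, 0, 0], [0, 0, -1], 1], [[0, 0, 0], [0, 0, -1], 1], [[0, 0, 0], [0, 0, -1], 1]]}}

```text
time: 12.52
tool_pos: [0.4963, -0.0897, 0.0355]
tcp_rot: [3.12, -0.369, 0.002]
wrist_force: [0.3, -0.6, 0.7]
width: 0.004
```

Call:
{"method": "move_arm", "body": {"deltas": [[[0, 0, 0], [0.08, -0.02, -0.03], 1], [[0, 0, 0], [0.16, -0.04, -0.03], 1], [[0, 0, 0], [0.22, -0.053, -0.03], 1], [[0, 0, 0], [0.25, -0.061, -0.03], 1], [[0, 0, 0], [0.28, -0.068, -0.03], 1], [[0, 0, 0], [0.32, -0.078, -0.03], 1], [[0, 0, 0], [0.37, -0.09, -0.03], 1], [[0, 0, 0], [0.42, -0.102, -0.03], 1], [[0, 0, 0], [0.47, -0.114, -0.03], 1], [[0, 0, 0], [0.52, -0.126, -0.03], 1], [[0, 0, 0], [0.57, -0.138, -0.03], 1], [[0, 0, 0], [0.57, -0.138, -0.03], 1]]}}

```text
time: 14.02
tool_pos: [0.5511, -0.1031, 0.0314]
tcp_rot: [-3.12, 0.37, 0.004]
wrist_force: [-5.1, 0.1, 1.5]
width: -0.003
```

```bash
cat > chk.py <<'E'
from h import *
import sys
s=status.read_state(); p,d,c=grab('wrist',sys.argv[1]); print(s['time'],s['tool_pos'],s['wrist_force'])
P=cloud(c,d); a=np.radians(-13.63); o=np.array([.5725,-.1083]); M=np.array([[np.cos(a),-np.sin(a)],[np.sin(a),np.cos(a)]])
X=(P[...,:2]-o)@M; print('tcp in start-recess frame',(np.array(s['tool_pos'])[:2]-o)@M)
Z=P[...,2]
m=(Z>.047)&(Z<.0575)&(X[...,0]>-.06)&(X[...,0]<.06)&(np.abs(X[...,1])<.029)&(np.abs(X[...,1])>.02); q=X[m]
f=np.percentile(q[:,0],[2,98]); print('plate x',f); rx=f[1]+.034; print('travel',rx)
m=(np.abs(Z-.030)<.002)&(np.hypot(X[...,0]-rx,X[...,1])<.024); q=X[m]
print('bearing rel recess',((q.max(0)+q.min(0))/2-[rx,0]).round(4),(q.max(0)-q.min(0)).round(4),np.median(Z[m]))
E
python3 chk.py w7
```

```text
14.025 [ 0.55112051 -0.10309798  0.03143914] [-5.05041974  0.10642222  1.53576615]
tcp in start-recess frame [-2.20032543e-02  1.74173950e-05]
plate x [-0.00965618 -0.00070669]
travel 0.03329330548212779
bearing rel recess [-0.0014 -0.0002] [0.0289 0.0288] 0.029210482483394237
```

Call:
{"method": "move_arm", "body": {"deltas": [[[0, 0, 0], [0.05, -0.012, 0], 1], [[0, 0, 0], [0.1, -0.024, 0], 1], [[0, 0, 0], [0.15, -0.036, 0], 1], [[0, 0, 0], [0.2, -0.0485, 0], 1], [[0, 0, 0], [0.25, -0.06, 0], 1], [[0, 0, 0], [0.3, -0.073, 0], 1], [[0, 0, 0], [0.35, -0.085, 0], 1], [[0, 0, 0], [0.39, -0.0945, 0], 1], [[0, 0, 0], [0.42, -0.102, 0], 1], [[0, 0, 0], [0.42, -0.102, 0], 1]]}}

```text
time: 15.32
tool_pos: [0.5951, -0.1135, 0.0322]
tcp_rot: [-3.12, 0.37, -0.003]
wrist_force: [-1.6, -0.5, 0.4]
width: 0.002
```

```bash
python3 chk.py w8
```

```text
15.325 [ 0.59508772 -0.11349346  0.03216462] [-1.59110322 -0.48178992  0.44541557]
tcp in start-recess frame [0.02317544 0.00027562]
plate x [0.0355884  0.04371724]
travel 0.0777172350412448
bearing rel recess [-0.0006 -0.0002] [0.0286 0.0284] 0.029202993233755768
```

Call:
{"method": "move_arm", "body": {"deltas": [[[0, 0, 0], [0.02, -0.005, 0], 1], [[0, 0, 0], [0.03, -0.007, 0], 1], [[0, 0, 0], [0.04, -0.01, 0], 1], [[0, 0, 0], [0.04, -0.01, 0], 1]]}}

```text
time: 15.88
tool_pos: [0.5967, -0.114, 0.032]
tcp_rot: [-3.119, 0.369, 0.004]
wrist_force: [-6.7, 2.7, 4.9]
width: -0.003
```

```bash
python3 chk.py w9
```

```text
15.875 [ 0.59674578 -0.1139712   0.03204009] [-6.72281344  2.72014438  4.91639384]
tcp in start-recess frame [0.02489939 0.00020205]
plate x [0.03722305 0.0461223 ]
travel 0.08012230124090094
bearing rel recess [-0.0012 -0.0003] [0.0285 0.0284] 0.02918377338177001
```

Call:
{"method": "move_arm", "body": {"deltas": [[[0, 0, 0], [0.02, -0.005, 0], 1], [[0, 0, 0], [0.04, -0.01, 0], 1], [[0, 0, 0], [0.06, -0.0145, 0], 1], [[0, 0, 0], [0.06, -0.0145, 0], 1]]}}

```text
time: 16.42
tool_pos: [0.5967, -0.1141, 0.0308]
tcp_rot: [-3.118, 0.369, 0.025]
wrist_force: [-20.1, 3.9, 14.7]
width: -0.001
```

```bash
python3 chk.py w10
```

```text
16.425 [ 0.59670269 -0.11405144  0.03078195] [-20.11002033   3.85323347  14.66104107]
tcp in start-recess frame [0.02487642 0.00011392]
plate x [0.03744806 0.04606769]
travel 0.08006769049933522
bearing rel recess [-0.0012 -0.0006] [0.0288 0.0284] 0.02918700391231057
```

It doesn't move at 20 N, so it is on the end stop. I back off, rise and look.

Call:
{"method": "move_arm", "body": {"deltas": [[[0, 0, 0], [-0.1, 0.024, 0], 1], [[0, 0, 0], [-0.3, 0.073, 0.0], 1], [[0, 0, 0], [-0.5, 0.12, 0.3], 1], [[0, 0, 0], [-0.6, 0.145, 0.9], 1], [[0, 0, 0], [-0.6, 0.145, 1], 1], [[0, 0, 0], [-0.6, 0.145, 1], 1]]}}

```text
time: 17.23
tool_pos: [0.546, -0.1018, 0.1337]
tcp_rot: [3.119, -0.369, 0.009]
wrist_force: [0.1, -0.1, -0.5]
width: 0.0
```

Call:
{"method": "move_arm", "body": {"deltas": [[[0, 0, 0], [0.2, -0.05, 0.4], 1], [[0, 0, 0], [0.2, -0.05, 0.4], 1], [[0, 0, 0], [0.2, -0.05, 0.4], 1]]}}

```text
time: 17.6
tool_pos: [0.5633, -0.1062, 0.1699]
tcp_rot: [-3.119, 0.37, 0.004]
wrist_force: [-1.1, 0.5, 0.0]
width: -0.002
```

```bash
python3 chk.py w11; python3 - <<'E'
from h import *
p,d,c=load('w11'); u,v=proj(c,[.65,-.127,.02]).astype(int); print(u,v)
u0,v0=max(u-65,0),max(v-75,0)
cv2.imwrite('pics/w11b.png',cv2.resize(p[v0:v0+150,u0:u0+130],None,fx=4,fy=4,interpolation=2)[:,:,::-1])
t,_,_=grab('top','top1'); a=load('top0')[0]
D=cv2.absdiff(t,a).max(2)>60; D=cv2.morphologyEx(D.astype('u1'),2,np.ones((2,2)))
n,l,st,ce=cv2.connectedComponentsWithStats(cv2.dilate(D,np.ones((5,5))));print([x.tolist() for x in st[1:] if x[4]>40])
E
```

```text
17.6 [ 0.56329094 -0.10618009  0.16991152] [-1.05406691  0.52295856  0.03292794]
tcp in start-recess frame [-0.00944927 -0.00010992]
plate x [0.03745199 0.0457936 ]
travel 0.07979360049483034
bearing rel recess [-0.0009 -0.0001] [0.0278 0.0277] 0.029162947730458074
259 94
[[152, 107, 161, 271, 12638], [238, 270, 7, 8, 54], [282, 276, 9, 17, 125], [393, 278, 119, 106, 5740], [169, 344, 117, 40, 2733], [135, 380, 13, 4, 47]]
```

View pics/w11b.png

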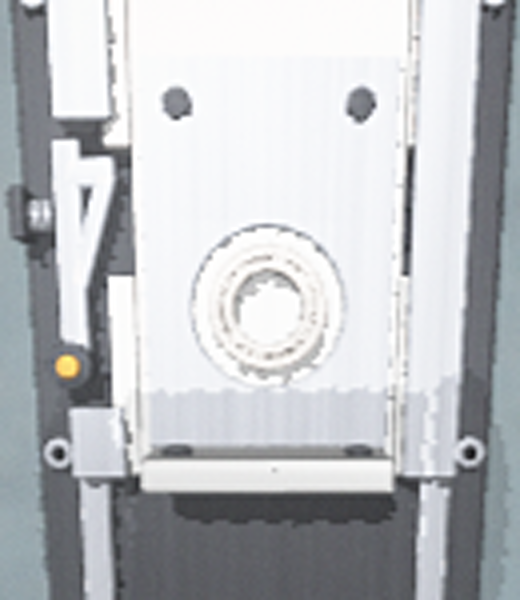

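The carrier's rear is level with the mouth, and the catch tooth at (100,165) sits in the notch. The bearing lies in the recess at (268,307), and nothing touches. I do a quick check of the tray and then hand in.

```bash
python3 - <<'E'
from h import *
p,d,c=grab('scene','sc1')
g=cv2.cvtColor(p,cv2.COLOR_RGB2GRAY); z=cv2.cvtColor(load('scene0')[0],cv2.COLOR_RGB2GRAY)
for n,X in dict(b1=(.449,.226,.014),b2=(.445,.183,.014),b3=(.461,.134,.014),stray=(.663,.024,.01),mic=(.58,-.414,.01)).items():
    u,v=proj(c,X).astype(int); print(n,u,v,'diff',cv2.absdiff(g,z)[v-7:v+8,u-7:u+8].mean().round(1))
order.finish_job()
E
```

```text
b1 194 290 diff 9.3
b2 210 280 diff 9.2
b3 220 264 diff 16.0
stray 199 201 diff 9.0
mic 324 142 diff 7.7
the job is handed in; nothing more can be done
```

I took the tray bearing nearest the station, laid it flat in the recess, and pushed the loaded carrier in to the end stop. I then backed the arm off clear of everything and handed the job in at about 17.7 s. No verdict came back.

**Carrier and catch:** The carrier travelled 80 mm and did not move under about 20 N. In the last close-up it was home, with the catch tooth sitting in the side notch. I judged the catch from that picture, because its angle cannot be read directly.

**Bearing in the recess:** It lay about 1 mm from the recess centre. Its top was 29.2 mm above the bench, against 30 mm expected, which is within the camera calibration. I checked that it was level only before the push.

**Tray and bystanders:** Comparing scene pictures from before and after, the two bearings left in the tray, the stray bearing and the micrometer showed no marked change. The emptied tray spot changed more, as it should. This is a coarse check, with difference scores of 8–9 at the places left alone against 16 at the emptied spot.

**Inconclusive check:** A before-and-after comparison of the top view was swamped by the arm and its shadow, so I did not use it.

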